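# Weigh open the sprung bin flap and lay the handpiece on its sloped rest

### The job

Stand the steel block on the bin's yellow pad so that its weight holds the sprung blue flap wide open with the hand off it, take the handpiece out of the bin and lay it lengthwise in both saddles of the sloped rest (either way round). Then stand the steel block upright back on the perforated soldering board so that the flap shuts, and leave the other things where they are.

Things in the scene. Friction and masses are not known exactly. Their poses are not given: they have to be found in the camera images.
- bin: grey tool bin fixed to the bench, open on top under a blue flap, 170 (its x) x 176 (y) mm, walls 4 mm. Origin on the bench under its centre; x points from the low front wall (40 mm high, towards the robot) to the back wall (86 mm), y to its left. Side walls rise from front to back. Inner floor at z = 12 mm. On its right, at x = -30, y = -155 mm, a guide block carries the yellow pad.
- bin_flap (a joint): blue flap, 188 mm long, hinged on the back wall (bin x = 85, z = 88 mm). 0 = shut; 1.31 rad = open, leaning over the bin at 60 degrees above level, edge 250 mm above the bench: it blocks the way from straight above, so lean the gripper about 30 degrees back to the bin's front. Geared to the pad: 30 mm down opens it fully; a spring shuts it when the pad is free.
- pad_top (a point): centre of the top face of the yellow 40 x 40 mm pad at the bin's right side; 75 mm above the bench when up, 45 mm when fully down. It moves only straight down; fully down takes about 3 N, less than the steel block's weight.
- steel_block: dark steel block 36 x 34 x 58 mm (x, y, z), 0.55 kg, standing upright on the soldering board at the start; origin at the centre of its underside, z up.
- board: perforated soldering board lying flat, fixed to the bench, 58 (x) x 95 (y) x 10 mm; origin at the centre of its underside; top 10 mm above the bench.
- handpiece: slim chromed handpiece lying on the bin floor, 16 x 119 x 16 mm, 0.14 kg, long axis = its y, roughly along the bin's x; origin at the centre of its underside as it lies.
- handpiece_mid (a point): the middle of the handpiece, 8 mm above its underside; its centre of mass is close by.
- cradle_bed: two black saddles of the sloped rest. Origin midway between them where the handpiece's underside rests, 62 mm above the bench; x runs 20 degrees down the slope along the seat, away from the robot, z normal to the seat. Saddles at x = -32 and +32 mm, 10 mm long, 27 mm wide inside, flared, 20 mm high; finger room between them to 19 mm below the seat. Stop plate at x = 69 mm, 10 mm high.
- red_tin: round red tin, 49 mm across, 20 mm high, loose on the bench, a bystander; origin at the centre of its underside.
- cradle: wooden foot of the sloped rest, 120 x 70 x 8 mm, fixed to the bench, with aluminium posts for the saddles; origin under its centre on the bench, x as the slope's direction in plan, z up.
- graver: graver with a dark turned handle, 135 mm long, lying loose on the bench, a bystander; origin at the centre of its underside.
- hammer_large: bench hammer with an ash handle, 184 mm long, head 90 mm, lying loose on the bench, a bystander; origin at the centre of its underside.
There are look-alikes about, which are no part of the job. What is shaped like the steel_block but purple is not meant.

How it is judged:
On the way, in this order (a step that is already met when the one before it is completed fails the run):
1. the steel block stands on the pad with the hand off it and holds the flap wide open (distance between steel_block and pad_top below 0.025 m and value of joint bin_flap above 1.2 rad and contact force between the fingers and steel_block below 0.2 N), for 0.2 s.
2. the handpiece is lifted out of the bin ((height (world z) of handpiece_mid above 0.11 m or horizontal distance between handpiece_mid and bin above 0.17 m)), for 0.1 s.
3. the handpiece lies let go in both saddles of the sloped rest (x of handpiece_mid in the frame of cradle_bed between -0.025 and 0.025 m and y of handpiece_mid in the frame of cradle_bed between -0.01 and 0.01 m and z of handpiece_mid in the frame of cradle_bed between 0.003 and 0.014 m and angle between the y axis of handpiece and the x axis of cradle_bed, either way round below 0.2 rad and contact force between the fingers and handpiece below 0.2 N), for 0.2 s.
At the end, for the whole second after the job is handed in: The handpiece lies at rest in both saddles (middle within 25 mm along, 10 mm across, 6 mm of seat height, aligned within 0.2 rad, either way round); the steel block stands upright at rest on the soldering board, its middle over the board; the flap is shut (under 0.06 rad) (x of handpiece_mid in the frame of cradle_bed between -0.025 and 0.025 m and y of handpiece_mid in the frame of cradle_bed between -0.01 and 0.01 m and z of handpiece_mid in the frame of cradle_bed between 0.003 and 0.014 m and angle between the y axis of handpiece and the x axis of cradle_bed, either way round below 0.2 rad and x of steel_block in the frame of board between -0.03 and 0.03 m and y of steel_block in the frame of board between -0.047 and 0.047 m and z of steel_block in the frame of board between 0.006 and 0.015 m and angle between steel_block's own z axis and vertical below 0.12 rad and value of joint bin_flap below 0.06 rad and linear speed of each of handpiece, steel_block below 0.02 m/s); the robot touches nothing.
It fails at once if a loose bystander (graver, red tin or hammer) is shifted by more than 30 mm (distance of any of graver, red_tin, hammer_large from where it was at the start of the episode above 0.03 m).
It fails at once if the steel block is tipped over (angle between steel_block's own z axis and vertical above 0.9 rad).
It also fails if it takes over 72 s, if anything falls off the work surface, if the arm or the gripper's body presses on something with over 40 N, if the wrist force passes 120 N, or if a joint passes its speed limit or range.

### The arm

A 7-joint arm with a two-finger parallel gripper is mounted at the origin on a cart in front of the work surface, level with it; the furniture and walls round the work are solid. World frame = base frame: x ahead of the robot, y to its left, z up, the work surface at z = 0. Lengths are in m, angles in rad, forces in N, time in s.
With the tool pointing down it reaches from about 0.4 to 0.875 m from the base axis. Payload 6.5 kg.
Tool frame: the origin (TCP) lies at the very end of the fingers, on their centre line; the grasp point (between the pads) lies 19 mm behind it; z points along the fingers, y is the line along which they close (so a half turn about z gives the same grasp; the last joint's range is limited). The gripper opens to 85 mm and grips with 20 to 120 N. Pads are 22 mm wide; open, the fingers measure 114 mm over their backs; the gripper's body (76 mm by 85 mm) begins 54 mm behind the grasp point. The pads swing forward as they close: fully open they stand 13 mm farther back than shut.
Start: joints at [1.14, 0.536, -0.004, 1.538, 0.003, 1.067, -0.071], TCP at [0.232, -0.607, 0.231] pointing down, gripper open.
Joint ranges: [-2.7, 2.7], [-0.37, 2.16], [-1.27, 1.26], [0.24, 2.4], [-1.31, 4.45], [0.19, 1.91], [-2.76, 2.76]. Speed limits (rad/s): [2.39, 2.39, 3.14, 3.14, 3.14, 3.14, 3.14].

### API

Orientations are given as [roll, pitch, yaw] about the fixed x, y, z axes, in that order (R = Rz(yaw) Ry(pitch) Rx(roll)).
In Python, from bench import env gives the robot as it stands.
- The arm moves only by the tool carry_out, never from a script. Its argument "steps" is a list that holds one entry, the list of rows, each a list of 7 numbers: the shift along the world's x, y, z in m, then the turn, a rotation vector about the world's x, y, z in rad, then the opening, from 0 (shut) to 1 (fully open). A call has 1 to 10 rows; each row shifts and turns the commanded pose from where the row before left it; what a row does not reach is not made up. A row lasts 1/12 s, in which the tool goes at most 41.7 mm and 7.16 degrees, less where a joint would pass 70% of its speed; a pose out of reach is approached as far as the arm can. A call is refused whole if a number of a shift passes 0.0417 or a number of a turn 0.125, either way. A call with a gripper value outside its range is refused whole. The fingers move at their own pace and stop on an object; "newtons" is the grip in N (left out, the last holds). Time passes only in rows, so rows that do not move let the fingers close. It gives the time, the measured TCP pose, the force, the opening and the grip force at its end, in the units of the state.
- env.sense(): the state, without advancing time (a new reading comes with each control period).
- env.grab_frame(name): name is "scene" or "top" or "wrist"; returns a dict with "color" (384x512x3 uint8, blue, green, red), "z_map" (384x512 float32, m along the optical axis (not along the pixel's ray), 0 where there is no reading), "fx", "fy", "cx", "cy" (pixels), "dist" ([k1, k2, p1, p2, k3] as OpenCV has them; the pictures are not rectified), "pose" (4x4, takes a point from camera to world coordinates). Camera axes: x right, y up, looking along -z (the intrinsics and any distortion apply to the point x, -y, -z); pixel columns grow to the right and rows downward; lengths in m; the calibration is good to about 2 mm. A picture is of the moment at which its call begins.
- env.close_job(): hands the job in; it is judged then, once.
The state is a dict: "clock": time; "joint_pos": joint angles; "qvel": joint speeds; "tau": joint torques, N m; "position": TCP position; "tool_rot": TCP orientation; "ft_force": force on the tool from outside, world axes, zero at the start; "wrist_torque": the same for the moment, N m; "opening": finger opening in m; "gripper_force": force on a finger pad.
Only numpy, scipy, OpenCV 4.12 (cv2) and the standard library are available. Lean on these libraries where they do the work, as an engineer would, in place of code of your own. Each camera call takes 0.05 s, during which the arm holds its last target. There are 200 camera calls.

## Working session

There is one attempt and no reset: what is moved stays moved. The work goes in short steps, Python scripts to look and compute and a tool call to move; the robot and the scene stay as the last step left them, time stands still between calls to the robot, and variables do not carry over. Pictures are saved under pics/ and viewed, at most 10 in all, crops included, and the job is handed in when it is done.

Besides the shell and the picture viewer there is one more tool, called after "Call:" as name(argument=value, ...), one argument or row to a line, values as JSON. carry_out: Moves the arm, as the interface text tells. Its arguments: {"type":"object","properties":{"steps":{"type":"array","items":{"type":"array","items":{"type":"array","items":{"type":"number"}}}},"newtons":{"type":"number"}},"required":["steps"]}

```bash
ls; mkdir -p pics
cat > h.py <<'E'
import numpy as np, cv2, pickle
from bench import env
def grab(n,save=None):
    f=env.grab_frame(n)
    pickle.dump(f,open(f'{n}.pkl','wb'))
    if save: cv2.imwrite('pics/'+save,f['color'])
    return f
def load(n): return pickle.load(open(f'{n}.pkl','rb'))
def cloud(f):
    h,w=f['z_map'].shape
    u,v=np.meshgrid(np.arange(w),np.arange(h))
    K=np.array([[f['fx'],0,f['cx']],[0,f['fy'],f['cy']],[0,0,1.]])
    p=cv2.undistortPoints(np.stack([u,v],-1).reshape(-1,1,2).astype(np.float64),K,np.array(f['dist'],float)).reshape(h,w,2)
    z=f['z_map']; c=np.stack([p[...,0]*z,-p[...,1]*z,-z],-1)
    T=np.array(f['pose']); P=c@T[:3,:3].T+T[:3,3]
    P[z==0]=np.nan
    return P
E
python3 - <<'E'
from h import *
a=grab('scene','s0.png'); b=grab('top','t0.png')
cv2.imwrite('pics/both.png',cv2.resize(a['color'],(800,600)));cv2.imwrite('pics/top.png',cv2.resize(b['color'],(800,600)))
print(env.sense()); print(a['pose'],b['pose'])
E
```

```text
pics
{'clock': 0.1, 'joint_pos': array([ 1.13978393,  0.53709875, -0.00443984,  1.53873611,  0.00256757,
        1.06728611, -0.07122908]), 'qvel': array([ 0.0012785 , -0.00173271,  0.00066839, -0.00218611, -0.00094936,
        0.00040087,  0.0006877 ]), 'tau': array([ 2.74832193e-03, -5.84564388e+01,  1.05234817e+00, -2.59777093e+01,
        1.27245943e-02,  4.63274075e-03,  3.07249616e-05]), 'position': array([ 0.23170612, -0.60671449,  0.23051016]), 'tool_rot': array([-3.14007221e+00,  8.38350104e-05,  3.64840395e-01]), 'ft_force': array([-0.19800766,  0.69445753, -0.15328508]), 'wrist_torque': array([-0.00433736, -0.00905041,  0.0369217 ]), 'gripper_force': 0.0, 'opening': 0.08544327996130692}
[[ 0.7471715   0.41858326 -0.51625847  0.17810313]
 [-0.66459723  0.46267929 -0.58671833 -0.31318848]
 [-0.00672837  0.78148316  0.62389005  0.62407161]
 [ 0.          0.          0.          1.        ]] [[ 0.11716782  0.97032312 -0.21152955  0.42055687]
 [-0.99310548  0.11525783 -0.02138079  0.18366031]
 [ 0.00363416  0.2125763   0.97713771  0.94397581]
 [ 0.          0.          0.          1.        ]]
```

View pics/both.png

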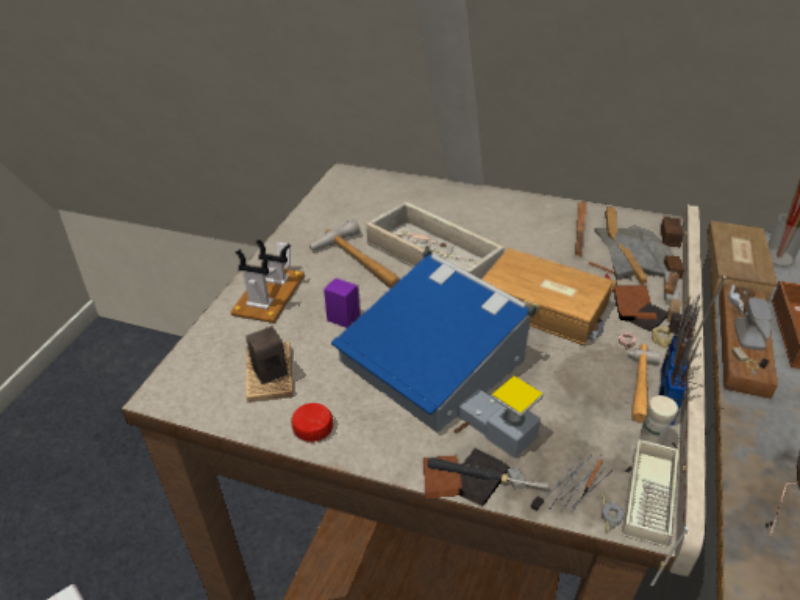

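View pics/top.png

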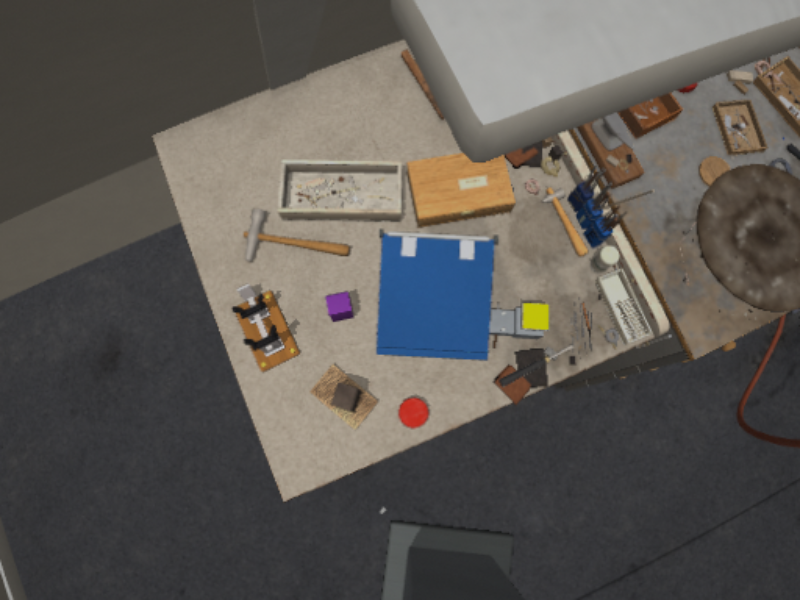

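Top view (800x600): candidates for the steel block are the dark block on the perforated board at (345,397) and the purple block at (340,306), which is the look-alike. Rest at (265,330), bin/flap at (435,295), yellow pad at (536,316), tin (413,412), hammer (290,243), graver (530,370). I choose the dark one and check it in a crop.

Run:
```python
from h import *
a=load('scene');b=load('top')
c1=cv2.resize(b['color'][180:290,140:250],(400,400),interpolation=cv2.INTER_CUBIC)
c2=cv2.resize(a['color'][150:290,140:280],(400,400),interpolation=cv2.INTER_CUBIC)
cv2.imwrite('pics/crop.png',np.hstack([c1,c2]))
Pt=cloud(b);Ps=cloud(a)
def at(P,u,v,s=.64):
    u,v=int(u*s),int(v*s); return np.round(np.nanmedian(P[v-1:v+2,u-1:u+2].reshape(-1,3),0),4)
for n,u,v in [('block',345,395),('purple',340,305),('pad',536,316),('tin',413,412),('lamp',520,110),('lampedge',480,145),('bench',330,450),('hammerhead',256,235),('hamEnd',345,250),('boxwood',460,190),('robot?',450,560),('saddle1',252,310),('saddle2',265,345),('flapfar',435,240),('flapnear',435,350),('graver',530,370),('bluetools',590,210)]:
    print(n,at(Pt,u,v))
# segment by heights in regions: 
V=np.concatenate([Pt.reshape(-1,3),Ps.reshape(-1,3)]);C=np.concatenate([b['color'].reshape(-1,3),a['color'].reshape(-1,3)]).astype(int)
src=np.r_[np.zeros(384*512),np.ones(384*512)]
def rect(m,n):
    for s in (0,1):
        q=V[m&(src==s)]
        if len(q)<8: continue
        r=cv2.minAreaRect((q[:,:2]*1000).astype(np.float32)); print(n,s,len(q),np.round(q.mean(0),4),'z',np.round(np.percentile(q[:,2],[5,50,95]),4),'rect',r)
def near(x,y,R): return (np.hypot(V[:,0]-x,V[:,1]-y)<R)
B,G,R=C.T
rect((R>180)&(G>180)&(B<80)&near(*at(Pt,536,316)[:2],.06),'pad')
bx=at(Pt,345,395)
rect(near(*bx[:2],.05)&(V[:,2]>.06),'blocktop')
rect(near(*bx[:2],.07)&(V[:,2]<.014)&(V[:,2]>.006),'board')
t=at(Pt,413,412); rect(near(*t[:2],.05)&(V[:,2]>.015),'tin')
f=at(Pt,435,295); m=(B>110)&(R<60)&near(*f[:2],.16); rect(m,'flap')
```

```text
block [0.4687 0.2711 0.0681]
purple [0.6051 0.2981 0.0583]
pad [ 0.62   -0.0055  0.0761]
tin [0.4574 0.1653 0.0197]
lamp [0.5258 0.157  0.7776]
lampedge [0.5188 0.1674 0.7651]
bench [ 0.3814  0.2882 -0.001 ]
hammerhead [0.7156 0.4611 0.0193]
hamEnd [0.706  0.3084 0.0214]
boxwood [0.8264 0.1292 0.0438]
robot? [ 0.1116  0.0105 -0.6412]
saddle1 [0.5825 0.4354 0.0508]
saddle2 [0.5282 0.402  0.07  ]
flapfar [0.7189 0.1625 0.0891]
flapnear [0.5531 0.1427 0.0471]
graver [ 0.5458 -0.0149  0.0132]
bluetools [ 0.8133 -0.0868  0.0569]
pad 0 252 [ 0.6197 -0.0041  0.0753] z [0.0729 0.0752 0.0778] rect ((620.2022094726562, -4.258153915405273), (39.55517578125, 37.323402404785156), 2.5846211910247803)
pad 1 361 [ 0.6174 -0.005   0.076 ] z [0.0745 0.076  0.0775] rect ((617.6693115234375, -4.733386993408203), (40.47943115234375, 38.30179214477539), 4.952558517456055)
blocktop 0 229 [0.4651 0.2692 0.0679] z [0.0644 0.0681 0.0708] rect ((465.03472900390625, 269.23284912109375), (33.76628112792969, 35.911705017089844), 79.11035919189453)
blocktop 1 303 [0.461  0.2664 0.0677] z [0.062  0.0687 0.0707] rec
[... 388 characters left out ...]
922, 58.96407699584961), 58.25172424316406)
tin 0 300 [0.4554 0.1632 0.0197] z [0.017  0.0197 0.0224] rect ((455.35546875, 163.65550231933594), (43.898834228515625, 46.68181610107422), 6.730580806732178)
tin 1 437 [0.4516 0.1614 0.0202] z [0.0169 0.0204 0.0222] rect ((452.2825927734375, 162.7365264892578), (46.63655090332031, 46.91022872924805), 22.429889678955078)
flap 0 4994 [0.6289 0.1516 0.0644] z [0.0455 0.0639 0.0854] rect ((633.1267700195312, 148.8368377685547), (179.26986694335938, 177.4569091796875), 3.515075206756592)
flap 1 6108 [0.6231 0.1455 0.0644] z [0.0463 0.0638 0.0858] rect ((630.4755249023438, 150.9730224609375), (181.76170349121094, 175.03294372558594), 3.685817241668701)
```

View pics/crop.png

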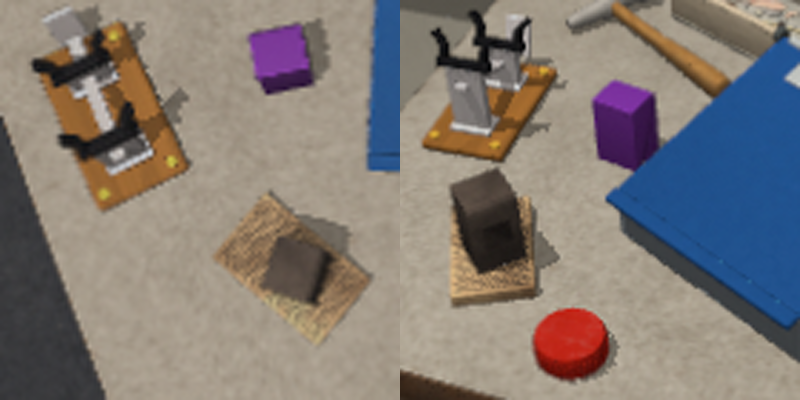

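Confirmed: the steel block is the dark one on the board (right crop 487,220), and the purple one (625,125) is the look-alike. The rest's saddles show at (75,70) and (100,135) in the left crop.

Run:
```python
from h import *
for n in ('top','scene'):
    f=load(n);P=cloud(f);c=f['color'].astype(int);B,G,R=[c[...,i] for i in range(3)]
    near=np.hypot(P[...,0]-.553,P[...,1]-.418)<.1
    foot=near&(P[...,2]<.015)&(P[...,2]>.003)&(R-B>50)
    q=P[foot]; r=cv2.minAreaRect((q[:,:2]*1000).astype(np.float32)); print(n,'foot',len(q),r)
    blk=near&(P[...,2]>.035)&(c.max(-1)<70); q=P[blk]; 
    u=np.array([np.cos(np.radians(31)),np.sin(np.radians(31))]); s=(q[:,:2]-[.553,.418])@u
    for m in (s<0,s>=0):
        k=q[m]; print(' saddle',len(k),np.round(k.mean(0),4),'min/max z',np.round(np.percentile(k[:,2],[2,50,98]),4), cv2.minAreaRect((k[:,:2]*1000).astype(np.float32)))
```

```text
top foot 704 ((559.249755859375, 419.48284912109375), (119.43496704101562, 69.42619323730469), 32.92313766479492)
 saddle 123 [0.5345 0.402  0.078 ] min/max z [0.0655 0.0747 0.0944] ((536.0580444335938, 403.2658386230469), (17.59461212158203, 48.98945236206055), 34.858551025390625)
 saddle 2046 [0.6272 0.4313 0.6283] min/max z [0.051  0.6592 0.7094] ((618.69921875, 429.8961486816406), (71.709716796875, 93.47662353515625), 28.392362594604492)
scene foot 558 ((556.981201171875, 418.14105224609375), (123.12581634521484, 69.3298110961914), 32.871341705322266)
 saddle 129 [0.5315 0.4    0.078 ] min/max z [0.0685 0.0754 0.0933] ((532.42431640625, 403.26519775390625), (17.422399520874023, 51.647422790527344), 32.463600158691406)
 saddle 104 [0.5813 0.4337 0.0565] min/max z [0.0466 0.0543 0.0705] ((572.9451293945312, 430.6202697753906), (38.742881774902344, 50.73504638671875), 27.960845947265625)
```

Call:
carry_out(
  steps=[
    [[0.03,0.028,0.003,0,0,0.05,1],[0.03,0.028,0.003,0,0,0.05,1],[0.03,0.028,0.003,0,0,0.05,1],[0.03,0.028,0.003,0,0,0.05,1],[0.03,0.028,0.003,0,0,0.05,1],[0.03,0.028,0.003,0,0,0.05,1],[0.03,0.028,0.003,0,0,0.05,1],[0.03,0.028,0.003,0,0,0.05,1],[0.03,0.028,0.003,0,0,0.05,1],[0.03,0.028,0.003,0,0,0.05,1]],
  ],
)

```text
clock: 0.93
position: [0.5328, -0.3256, 0.2612]
tool_rot: [-3.141, 0.0, 0.867]
ft_force: [-0.3, -1.1, -0.3]
opening: 0.0856
gripper_force: 0.0
```

Call:
carry_out(
  steps=[
    [[0.004,0.033,0,0,0,0.05,1],[0.004,0.033,0,0,0,0.05,1],[0.004,0.033,0,0,0,0.05,1],[0.004,0.033,0,0,0,0.05,1],[0.004,0.033,0,0,0,0.05,1],[0.004,0.033,0,0,0,0.05,1],[0.004,0.033,0,0,0,0.05,1],[0.004,0.033,0,0,0,0.05,1],[0.004,0.033,0,0,0,0.05,1],[0.004,0.033,0,0,0,0.06,1]],
  ],
)

```text
clock: 1.77
position: [0.5715, 0.0042, 0.261]
tool_rot: [-3.141, 0.0, 1.377]
ft_force: [1.0, 0.0, -0.6]
opening: 0.0854
gripper_force: 0.0
```

Call:
carry_out(
  steps=[
    [[-0.0135,0.033,0,0,0,0,1],[-0.0135,0.033,0,0,0,0,1],[-0.0135,0.033,0,0,0,0,1],[-0.0135,0.033,0,0,0,0,1],[-0.0135,0.033,0,0,0,0,1],[-0.0135,0.033,0,0,0,0,1],[-0.0135,0.033,0,0,0,0,1],[-0.0135,0.033,0,0,0,0,1],[0,0,-0.03,0,0,0,1],[0,0,-0.03,0,0,0,1]],
  ],
)

```text
clock: 2.6
position: [0.4635, 0.2704, 0.202]
tool_rot: [3.139, -0.004, 1.38]
ft_force: [0.6, -0.2, -0.6]
opening: 0.0856
gripper_force: 0.0
```

Run:
```python
from h import *
f=grab('wrist');P=cloud(f);cv2.imwrite('pics/w1.png',f['color'])
s=env.sense();print(s['position'],s['tool_rot'],s['joint_pos'])
m=(np.hypot(P[...,0]-.464,P[...,1]-.269)<.05)&(P[...,2]>.06)&(P[...,2]<.08)
q=P[m];print(len(q),np.round(q.mean(0),4),cv2.minAreaRect((q[:,:2]*1000).astype(np.float32)))
```

```text
[0.46056544 0.26592534 0.19518751] [-3.13601001  0.00463073  1.37742472] [-0.19659641  0.43717815 -0.52272135  1.85536487  0.26600178  0.92605881
 -1.03490892]
1581 [0.4644 0.2722 0.068 ] ((464.2616271972656, 270.652099609375), (34.01796340942383, 35.89011001586914), 78.32176971435547)
```

Call:
carry_out(
  steps=[
    [[0.001,0.003,-0.03,0,0,0,1],[0,0,-0.03,0,0,0,1],[0,0,-0.03,0,0,0,1],[0,0,-0.02,0,0,0,1],[0,0,-0.01,0,0,0,1],[0,0,0,0,0,0,1]],
  ],
)

```text
clock: 3.15
position: [0.4638, 0.2686, 0.0797]
tool_rot: [-3.139, 0.003, 1.374]
ft_force: [0.6, -0.8, 1.1]
opening: 0.0853
gripper_force: 0.0
```

Call:
carry_out(
  steps=[
    [[0,0.001,-0.02,0,0,0,1],[0,0.001,-0.02,0,0,0,1],[0,0,-0.008,0,0,0,1],[0,0,0,0,0,0,0.2],[0,0,0,0,0,0,0],[0,0,0,0,0,0,0],[0,0,0,0,0,0,0],[0,0,0,0,0,0,0],[0,0,0,0,0,0,0],[0,0,0,0,0,0,0]],
  ],
  newtons=50,
)

```text
clock: 3.98
position: [0.4656, 0.2724, 0.0347]
tool_rot: [3.14, -0.001, 1.375]
ft_force: [-1.5, -0.4, 6.3]
opening: 0.0357
gripper_force: 51.4
```

Call:
carry_out(
  steps=[
    [[0,0,0.02,0,0,0,0],[0,0,0.035,0,0,0,0],[0,0,0.035,0,0,0,0],[0,0,0.035,0,0,0,0],[0.008,-0.015,0.025,0,0,0.02,0],[0.0145,-0.026,0.015,0,0,0.03,0],[0.0145,-0.026,0,0,0,0.03,0],[0.0145,-0.026,0,0,0,0.03,0],[0.0145,-0.026,0,0,0,0.03,0],[0.0145,-0.026,0,0,0,0.03,0]],
  ],
)

```text
clock: 4.82
position: [0.5451, 0.1249, 0.1982]
tool_rot: [-3.141, 0.001, 1.546]
ft_force: [0.4, 0.3, -5.1]
opening: 0.0352
gripper_force: 52.4
```

Call:
carry_out(
  steps=[
    [[0.0145,-0.026,0,0,0,0.03,0],[0.0145,-0.026,0,0,0,0.03,0],[0.0145,-0.026,0,0,0,0.03,0],[0.0145,-0.026,0,0,0,0.03,0],[0.0145,-0.026,0,0,0,0,0],[0,0,0,0,0,0,0],[0,0,0,0,0,0,0]],
  ],
)

```text
clock: 5.4
position: [0.6176, -0.0064, 0.1975]
tool_rot: [-3.14, 0.001, 1.66]
ft_force: [0.6, 1.2, -6.0]
opening: 0.0356
gripper_force: 52.3
```

Run:
```python
from h import *
s=env.sense();print(s['position'],s['tool_rot'],s['ft_force'],s['opening'],s['joint_pos'])
f=grab('top');P=cloud(f);c=f['color'].astype(int)
m=(c[...,2]>170)&(c[...,1]>170)&(c[...,0]<80)&(np.hypot(P[...,0]-.619,P[...,1]+.0045)<.05);print(P[m].mean(0),m.sum())
q=P[(np.hypot(P[...,0]-.619,P[...,1]+.0045)<.04)&(P[...,2]>.12)&(P[...,2]<.24)];print(len(q))
```

```text
[ 0.61760092 -0.00638485  0.19747009] [-3.13984150e+00  1.03122461e-03  1.66009083e+00] [ 0.57502371  1.1692058  -6.03932451] 0.035638822211935206 [ 0.29079323  0.57041036 -0.50121535  1.6348333   0.31084919  1.01830906
 -0.21950864]
[ 0.61817731 -0.00254023  0.07523732] 224
261
```

Call:
carry_out(
  steps=[
    [[0.001,0.003,-0.03,0,0,0,0],[0,0,-0.03,0,0,0,0],[0,0,-0.025,0,0,0,0],[0,0,-0.012,0,0,0,0],[0,0,-0.01,0,0,0,0],[0,0,-0.008,0,0,0,0],[0,0,-0.008,0,0,0,0],[0,0,-0.004,0,0,0,0],[0,0,0,0,0,0,0],[0,0,0,0,0,0,0]],
  ],
)

```text
clock: 6.28
position: [0.6197, -0.0, 0.0718]
tool_rot: [3.14, -0.0, 1.665]
ft_force: [-1.3, 0.4, -3.1]
opening: 0.0355
gripper_force: 52.5
```

Run:
```python
from h import *
f=grab('scene');cv2.imwrite('pics/s2.png',cv2.resize(f['color'],(800,600)))
s=env.sense();print(s['position'],s['ft_force'],s['opening'],s['clock'])
```

```text
[ 6.19799003e-01 -9.78763619e-05  7.20048176e-02] [-1.49294988  1.54498918 -2.7973927 ] 0.035492280129226055 6.3333
```

View pics/s2.png

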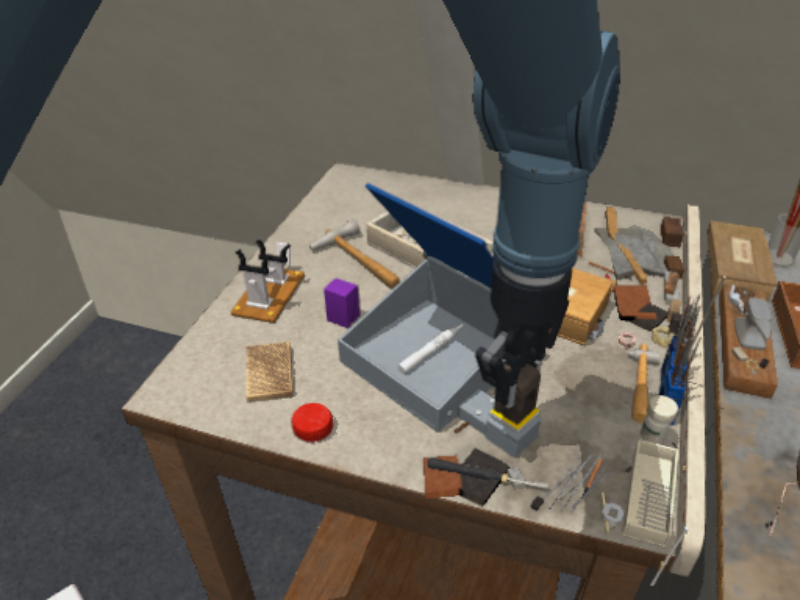

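Call:
carry_out(
  steps=[
    [[0,-0.001,-0.002,0,0,0,0],[0,0,0,0,0,0,0.5],[0,0,0,0,0,0,1],[0,0,0,0,0,0,1],[0,0,0,0,0,0,1],[0,0,0,0,0,0,1],[0,0,0.02,0,0,0,1],[0,0,0.04,0,0,0,1],[0,0,0.04,0,0,0,1],[0,0,0.04,0,0,0,1]],
  ],
)

```text
clock: 7.17
position: [0.6185, -0.0012, 0.2108]
tool_rot: [-3.141, -0.0, 1.665]
ft_force: [0.5, -0.4, 0.7]
opening: 0.0855
gripper_force: 0.0
```

Run:
```python
from h import *
f=grab('scene');P=cloud(f);c=f['color'].astype(int)
s=env.sense();print(s['position'],s['tool_rot'],s['clock'])
q=P[(np.hypot(P[...,0]-.619,P[...,1]+.003)<.035)&(P[...,2]>.096)&(P[...,2]<.115)]
print('block top',len(q),np.round(q.mean(0),4),np.median(q[:,2]),cv2.minAreaRect((q[:,:2]*1000).astype(np.float32)))
# bin frame
o=np.array([.6385,.1505]);y=.063
R=np.array([[np.cos(y),np.sin(y)],[-np.sin(y),np.cos(y)]])
L=np.einsum('ij,hwj->hwi',R,P[...,:2]-o)
m=(abs(L[...,0])<.078)&(abs(L[...,1])<.08)&(P[...,2]>.0165)&(P[...,2]<.036)
n,lab,st,ce=cv2.connectedComponentsWithStats(m.astype(np.uint8))
for i in range(1,n):
    if st[i,4]>30:
        k=lab==i; q=P[k]; print(i,st[i],np.round(q.mean(0),4),np.round(L[k].min(0),3),np.round(L[k].max(0),3),np.percentile(q[:,2],[5,95]),cv2.minAreaRect((q[:,:2]*1000).astype(np.float32)))
# walls for bin check: rim points
for nm,(lo,hi,ax) in {'front':(-.1,-.07,0),'left':(.07,.1,1),'right':(-.1,-.07,1)}.items():
    k=(L[...,ax]>lo)&(L[...,ax]<hi)&(P[...,2]>.03)&(P[...,2]<.1)&(abs(L[...,1-ax])<.07)
    print(nm,np.round(np.percentile(L[k][:,ax],[2,50,98]),4))
cv2.imwrite('pics/bin.png',cv2.resize(f['color'][150:280,200:360],(800,600)))
```

```text
[ 6.23300338e-01 -4.02282679e-04  2.19776054e-01] [3.12935146e+00 6.72540018e-04 1.66479471e+00] 7.2167
block top 386 [ 0.6158 -0.0051  0.1029] 0.10368226582338069 ((618.032958984375, -2.752338409423828), (37.988502502441406, 35.810909271240234), 5.6029486656188965)
1 [255 207  42  32 330] [0.6328 0.1536 0.0257] [-0.054 -0.003] [0.065 0.02 ] [0.01936188 0.02998357] ((643.78662109375, 159.44223022460938), (118.67587280273438, 22.554441452026367), 3.252225875854492)
front [-0.0865 -0.0849 -0.0816]
left [0.0838 0.0859 0.0889]
right [-0.0876 -0.0863 -0.0831]
```

View pics/bin.png

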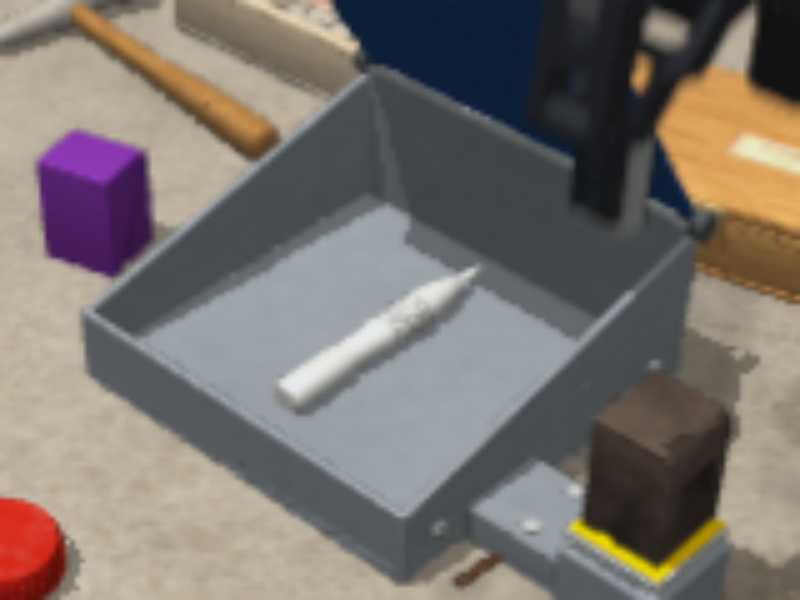

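Crop: flap wide open, steel block standing on the yellow pad (655,470); handpiece from butt (290,390) to tip (478,270), unobstructed.

Run:
```python
from h import *
from scipy.spatial.transform import Rotation as Ro
f=grab('wrist'); s=env.sense(); R=Ro.from_euler('xyz',s['tool_rot']).as_matrix()
T=np.array(f['pose']); print('cam in tool',R.T@(T[:3,3]-s['position']),'look',R.T@-T[:3,2]); print(s['position'],s['joint_pos'])
```

```text
cam in tool [ 0.06638399  0.0008369  -0.1455411 ] look [-0.26436036 -0.0020591   0.96442178]
[ 6.23400762e-01 -4.54664923e-04  2.16775740e-01] [ 0.28971091  0.55217371 -0.51263614  1.61502567  0.30442747  1.04151469
 -0.21728188]
```

Call:
carry_out(
  steps=[
    [[-0.028,0,0,0,0,0.118,1],[-0.028,0,0,0,0,0.118,1],[-0.028,0,0,0,0,0.118,1],[0,0.022,0,0,0,0.118,1],[0,0.022,0,0,0,0.118,1],[0,0.022,0,0,0,0.118,1],[0,0.022,0,0,0,0.118,1],[0,0.022,0,0,0,0.118,1],[0,0.022,0,0,0,0.118,1],[0,0.022,0,0,0,0.118,1]],
  ],
)

```text
clock: 8.1
position: [0.5348, 0.1537, 0.2091]
tool_rot: [-3.142, 0.0, 2.85]
ft_force: [-0.4, -0.1, -0.2]
opening: 0.0855
gripper_force: 0.0
```

Call:
carry_out(
  steps=[
    [[0,0,0,0,0,0.118,1],[0,0,0,0,0,0.118,1],[0,0,0,0,0,0.118,1],[0,0,0,0.007,-0.118,0,1],[0,0,0,0.007,-0.118,0,1],[0,0,0,0.007,-0.118,0,1],[0,0,0,0.007,-0.118,0,1],[0,0,0,0,0,0,1],[0,0,0,0,0,0,1],[0,0,0,0,0,0,1]],
  ],
)

```text
clock: 8.93
position: [0.5371, 0.1523, 0.2098]
tool_rot: [-3.139, 0.452, -3.086]
ft_force: [0.2, 1.1, 0.4]
opening: 0.0855
gripper_force: 0.0
```

Run:
```python
from h import *
from scipy.spatial.transform import Rotation as Ro
f=grab('wrist'); s=env.sense(); R=Ro.from_euler('xyz',s['tool_rot']).as_matrix()
print(s['position'],'\n',R,s['joint_pos'])
cv2.imwrite('pics/w3.png',f['color'])
P=cloud(f)
o=np.array([.6385,.1505]);y=.063
Rb=np.array([[np.cos(y),np.sin(y)],[-np.sin(y),np.cos(y)]])
L=np.einsum('ij,hwj->hwi',Rb,P[...,:2]-o)
m=(abs(L[...,0])<.075)&(abs(L[...,1])<.07)&(P[...,2]>.018)&(P[...,2]<.036)
n,lab,st,ce=cv2.connectedComponentsWithStats(m.astype(np.uint8))
for i in range(1,n):
    if st[i,4]>100:
        k=lab==i; q=P[k]; print(st[i],np.round(q.mean(0),4),np.round(L[k].min(0),4),np.round(L[k].max(0),4),np.percentile(q[:,2],[5,95]),cv2.minAreaRect((q[:,:2]*1000).astype(np.float32)))
        l=L[k]
        for a in np.arange(-.055,.07,.01):
            b=l[(l[:,0]>a)&(l[:,0]<=a+.01)]
            if len(b): print(round(a+.005,3),np.round([b[:,1].min(),b[:,1].max(),(b[:,1].min()+b[:,1].max())/2],4))
```

```text
[0.53757862 0.15237805 0.20984775] 
 [[-0.89796307 -0.0541325   0.43672875]
 [-0.04931056  0.99853272  0.02238004]
 [-0.43729944 -0.00143889 -0.89931481]] [ 0.20076339  0.31397415 -0.76014806  2.1391853   0.90741456  0.51765886
  0.38640073]
[ 246  128   16   86 1066] [0.6299 0.1565 0.025 ] [-0.0527 -0.0015] [0.0657 0.0142] [0.02086276 0.02762657] ((644.5504760742188, 157.196533203125), (118.40707397460938, 15.565972328186035), 3.827954053878784)
-0.05 [-0.0013  0.0128  0.0057]
-0.04 [-0.0015  0.0128  0.0057]
-0.03 [-0.0007  0.0139  0.0066]
-0.02 [-0.0008  0.0139  0.0065]
-0.01 [-0.0001  0.0129  0.0064]
0.0 [-0.0014  0.0141  0.0063]
0.01 [-0.0015  0.0141  0.0063]
0.02 [-0.0007  0.0141  0.0067]
0.03 [-0.0009  0.0142  0.0067]
0.04 [0.0002 0.0131 0.0067]
0.05 [0.0024 0.0107 0.0065]
0.06 [0.0058 0.0083 0.0071]
0.07 [0.0083 0.0083 0.0083]
```

Call:
carry_out(
  steps=[
    [[0.0165,0.0007,-0.0285,0,0,0,1],[0.0165,0.0007,-0.0285,0,0,0,1],[0.0165,0.0007,-0.0285,0,0,0,1],[0.0165,0.0007,-0.0285,0,0,0,1],[0.0165,0.0007,-0.0285,0,0,0,1],[0.0165,0.0007,-0.0285,0,0,0,1],[0,0,0,0,0,0,1],[0,0,0,0,0,0,1],[0,0,0,0,0,0,1]],
  ],
)

```text
clock: 9.73
position: [0.6356, 0.1564, 0.0389]
tool_rot: [-3.14, 0.453, -3.087]
ft_force: [-0.8, 0.2, 1.0]
opening: 0.0852
gripper_force: 0.0
```

Call:
carry_out(
  steps=[
    [[0.007,0.0005,-0.011,0,0,0,1],[0.007,0.0005,-0.0105,0,0,0,1],[0,0,0,0,0,0,0.3],[0,0,0,0,0,0,0],[0,0,0,0,0,0,0],[0,0,0,0,0,0,0],[0,0,0,0,0,0,0],[0,0,0,0,0,0,0],[0,0,0,0,0,0,0],[0,0,0,0,0,0,0]],
  ],
  newtons=60,
)

```text
clock: 10.57
position: [0.649, 0.1575, 0.0176]
tool_rot: [-3.139, 0.454, -3.085]
ft_force: [-4.7, -0.7, 7.8]
opening: 0.0146
gripper_force: 59.2
```

Call:
carry_out(
  steps=[
    [[-0.003,0,0.006,0,0,0,0],[-0.006,0,0.01,0,0,0,0],[-0.01,0,0.018,0,0,0,0],[-0.012,-0.0005,0.02,0,0,0,0],[-0.012,-0.0005,0.02,0,0,0,0],[-0.012,-0.0005,0.02,0,0,0,0],[-0.012,-0.0005,0.02,0,0,0,0],[-0.012,-0.0005,0.02,0,0,0,0],[0,0,0,0,0,0,0],[0,0,0,0,0,0,0]],
  ],
)

```text
clock: 11.4
position: [0.57, 0.1545, 0.1517]
tool_rot: [-3.139, 0.455, -3.085]
ft_force: [0.8, -0.8, -1.7]
opening: 0.0142
gripper_force: 59.0
```

Run:
```python
from h import *
s=env.sense();print(s['position'],s['opening'],s['gripper_force'],s['ft_force'],s['joint_pos'])
f=grab('scene');cv2.imwrite('pics/s4.png',cv2.resize(f['color'][100:292,180:436],(800,600)))
f=grab('wrist')
```

```text
[0.57000882 0.15454084 0.15165495] 0.014188005682333797 59.0076220035553 [ 0.77835566 -0.80404076 -1.7055623 ] [ 0.06081487  0.44755679 -0.59542124  2.1167984   1.1462088   0.45289283
  0.18101132]
```

View pics/s4.png

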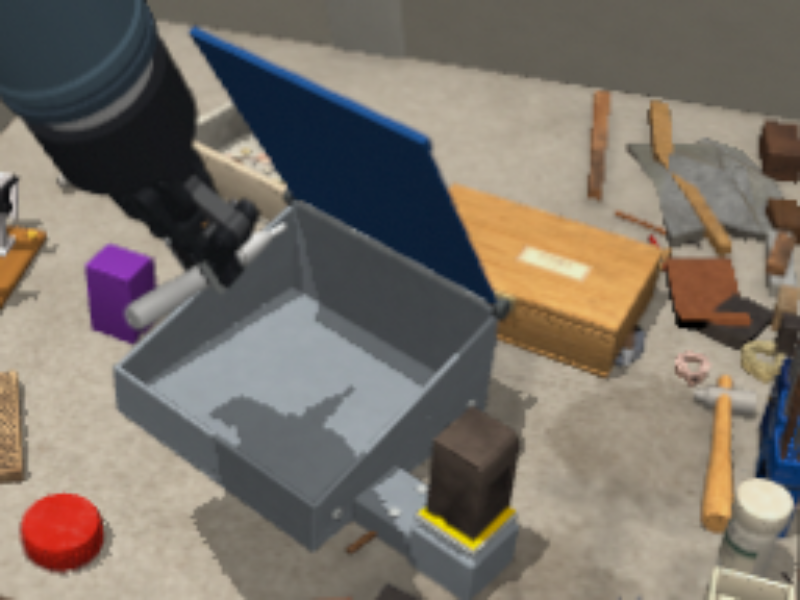

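Held: the handpiece hangs level in the fingers from (135,310) to (280,225), clear of the bin floor; block still on the pad. Measure its lie in the hand.

```bash
cat > hp.py <<'E'
from h import *
from scipy.spatial.transform import Rotation as Ro
def hp(d0,names=('scene','wrist')):
    s=env.sense();p=np.array(s['position']);R=Ro.from_euler('xyz',s['tool_rot']).as_matrix()
    d0=np.array(d0)/np.linalg.norm(d0)
    for n in names:
        f=load(n);P=cloud(f);c=f['color'].astype(int)
        r=P-p; a=r@d0; perp=np.linalg.norm(r-a[...,None]*d0,axis=-1)
        m=(perp<.03)&(abs(a)<.085)&(abs(a)>.02)&(c.max(-1)>95)&(c.max(-1)-c.min(-1)<35)
        k,lab,st,_=cv2.connectedComponentsWithStats(m.astype(np.uint8))
        keep=[i for i in range(1,k) if st[i,4]>25]
        q=P[np.isin(lab,keep)]
        if len(q)<20: print(n,'few',len(q));continue
        u,sv,vt=np.linalg.svd(q-q.mean(0)); d=vt[0]*np.sign(vt[0]@d0)
        t=(q-p)@d; print(n,len(q),'dir',np.round(d,4),'ext along',np.round([t.min(),t.max()],4),'mid off (surface side)',np.round(q.mean(0)-p-d*((q.mean(0)-p)@d),4),'dir tool',np.round(R.T@d,3))
E
python3 - <<'E'
from hp import *
hp([.998,.07,0])
E
```

```text
scene 261 dir [ 0.9981  0.0606 -0.0081] ext along [-0.0645  0.0538] mid off (surface side) [ 0.0003 -0.0038  0.0088] dir tool [-0.896  0.006  0.444]
wrist 4319 dir [0.9981 0.0601 0.0114] ext along [-0.063   0.0566] mid off (surface side) [-0.     -0.0008  0.0084] dir tool [-0.904  0.006  0.427]
```

Call:
carry_out(
  steps=[
    [[-0.005,0,0.02,0,0,0,0],[0,0.01,0.02,0,0,0,0],[0,0.032,0,0,0,0.064,0],[0,0.032,0,0,0,0.064,0],[0,0.032,0,0,0,0.064,0],[0,0.032,0,0,0,0.064,0],[0,0.032,0,0,0,0.064,0],[0,0.032,0,0,0,0.064,0],[0,0.032,0,0,0,0.064,0],[-0.002,0.032,0,0,0,0.064,0]],
  ],
)

```text
clock: 12.33
position: [0.5632, 0.4213, 0.1886]
tool_rot: [-3.138, 0.45, -2.572]
ft_force: [1.0, 0.3, -1.0]
opening: 0.0141
gripper_force: 59.0
```

Call:
carry_out(
  steps=[
    [[0,0,0,-0.063,0.098,0,0],[0,0,0,-0.063,0.098,0,0],[0,0,0,-0.063,0.098,0,0],[0,0,0,0,0,0,0],[0,0,0,0,0,0,0],[0,0,0,0,0,0,0]],
  ],
)

```text
clock: 12.83
position: [0.5623, 0.4203, 0.1887]
tool_rot: [-3.137, 0.103, -2.573]
ft_force: [0.6, 0.1, -0.9]
opening: 0.0148
gripper_force: 59.0
```

Run:
```python
from hp import *
a=grab('scene');b=grab('top');w=grab('wrist')
s=env.sense();print(s['position'],s['tool_rot'],s['opening'],s['joint_pos'])
hp([.789,.51,-.342],('scene','top','wrist'))
f=w;P=cloud(f);c=f['color'].astype(int)
x=np.array([.8396,.5432]);rel=P[...,:2]-[.558,.419];al=rel@x;ac=rel@[-x[1],x[0]]
m=(abs(al)<.075)&(abs(ac)<.05)&(P[...,2]>.003)&(P[...,2]<.013)&(c[...,2]-c[...,0]>40)
q=P[m];print('foot w',len(q),cv2.minAreaRect((q[:,:2]*1000).astype(np.float32)) if len(q)>20 else 0)
m=(abs(al)<.06)&(abs(ac)<.04)&(P[...,2]>.04)&(P[...,2]<.1)&(c.max(-1)<70)
for lo,hi in((-.06,0),(0,.06)):
    k=m&(al>lo)&(al<hi); 
    if k.sum()>20: print('saddle w',k.sum(),'along',np.round(np.percentile(al[k],[2,50,98]),4),'across',np.round(np.percentile(ac[k],[2,50,98]),4),'z',np.round(np.percentile(P[k][:,2],[2,98]),4))
cv2.imwrite('pics/w5.png',np.hstack([w['color'],cv2.resize(a['color'][100:250,120:220],(256,384))]))
```

```text
[0.56208608 0.42001067 0.19014637] [-3.13635758  0.10355014 -2.57194688] 0.014009675081028268 [-0.15756384  0.79215429 -0.91125979  1.48667608  0.72286773  1.1043044
  0.93799336]
scene 90 dir [ 0.8801  0.4141 -0.2323] ext along [-0.0651 -0.0191] mid off (surface side) [ 0.0061 -0.0073  0.01  ] dir tool [-0.935 -0.124  0.331]
top few 0
wrist 4278 dir [ 0.7929  0.511  -0.3319] ext along [-0.0635  0.056 ] mid off (surface side) [0.0026 0.0006 0.007 ] dir tool [-0.904  0.005  0.428]
foot w 3567 ((557.4237670898438, 419.3036193847656), (118.38200378417969, 69.58161926269531), 33.09257507324219)
saddle w 878 along [-0.0361 -0.0312 -0.0202] across [-0.0239  0.0067  0.0245] z [0.0695 0.0932]
saddle w 287 along [0.0243 0.0324 0.0397] across [-0.024   0.0179  0.0251] z [0.0483 0.072 ]
```

View pics/w5.png

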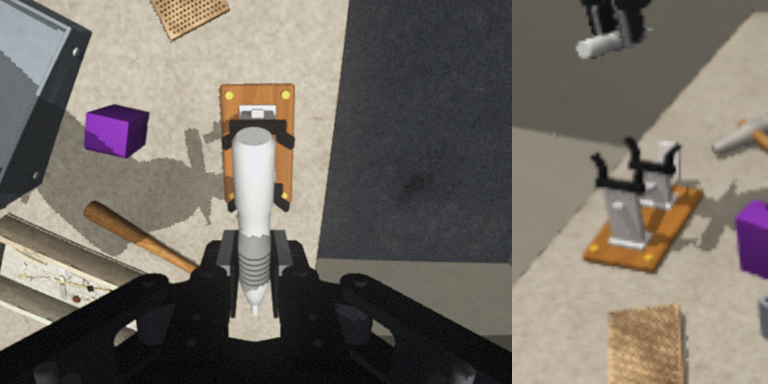

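Wrist view: handpiece (255,200) lies lined up over the wooden foot and both saddles (258,130) and (258,195).

Call:
carry_out(
  steps=[
    [[0,0.003,-0.03,0,0,0,0],[0,0,-0.03,0,0,0,0],[0,0,-0.025,0,0,0,0],[0,0,-0.015,0,0,0,0],[0,0,-0.01,0,0,0,0],[0,0,-0.005,0,0,0,0],[0,0,0,0,0,0,0],[0,0,0,0,0,0,0]],
  ],
)

```text
clock: 13.65
position: [0.5634, 0.4243, 0.0769]
tool_rot: [-3.138, 0.105, -2.573]
ft_force: [-0.8, -0.1, -0.9]
opening: 0.0145
gripper_force: 59.0
```

Run:
```python
from hp import *
w=grab('wrist');a=grab('scene')
s=env.sense();print(s['position'],s['ft_force'])
hp([.789,.51,-.342],('wrist',))
```

```text
[0.56363266 0.4244512  0.07724261] [0.15523637 0.00408751 0.26909897]
wrist 4791 dir [ 0.7531  0.4867 -0.4426] ext along [-0.0642  0.0725] mid off (surface side) [ 0.0011 -0.0004  0.0014] dir tool [-0.845  0.007  0.535]
```

Call:
carry_out(
  steps=[
    [[0,-0.001,-0.004,0,0,0,0],[0,0,-0.003,0,0,0,0],[0,0,-0.002,0,0,0,0],[0,0,-0.002,0,0,0,0],[0,0,0,0,0,0,0],[0,0,0,0,0,0,0]],
  ],
)

```text
clock: 14.25
position: [0.5636, 0.4231, 0.0658]
tool_rot: [-3.138, 0.105, -2.573]
ft_force: [-0.6, -1.3, 5.2]
opening: 0.0141
gripper_force: 59.8
```

Call:
carry_out(
  steps=[
    [[0,0,0,0,0,0,0.3],[0,0,0,0,0,0,0.6],[0,0,0,0,0,0,0.8],[0,0,0,0,0,0,0.8],[0,0,0,0,0,0,0.8],[0,0,0.01,0,0,0,0.8],[0,0,0.02,0,0,0,0.8],[0,0,0.03,0,0,0,0.8],[0,0,0.04,0,0,0,0.8],[0,0,0.04,0,0,0,0.8]],
  ],
)

```text
clock: 15.08
position: [0.5623, 0.4223, 0.2061]
tool_rot: [-3.138, 0.102, -2.573]
ft_force: [1.5, 0.2, 0.7]
opening: 0.0683
gripper_force: 0.0
```

Run:
```python
from h import *
from scipy.spatial.transform import Rotation as Ro
w=grab('wrist');a=grab('scene')
s=env.sense();print(s['position'],s['tool_rot'],s['joint_pos'],s['clock'])
O=np.array([.558,.419,.062]);B=np.array([[.789,.5104,-.342],[-.5432,.8396,0],[.2872,.1858,.9397]])
for f in (w,a):
    P=cloud(f);c=f['color'].astype(int);L=(P-O)@B.T
    m=(abs(L[...,0])<.085)&(abs(L[...,1])<.012)&(L[...,2]>.002)&(L[...,2]<.025)&(c.max(-1)>110)&(c.max(-1)-c.min(-1)<40)&~((L[...,0]>.065)&(L[...,2]<.012)&(abs(L[...,1])>.006))
    q=L[m]; print(len(q),np.round(np.percentile(q,[1,50,99],axis=0),4)) if len(q) else 0
    for xx in np.arange(-.06,.065,.02):
        k=q[abs(q[:,0]-xx)<.006]
        if len(k)>3: print(round(xx,2),'y',np.round([k[:,1].min(),k[:,1].max()],4),'ztop',round(np.percentile(k[:,2],95),4))
cv2.imwrite('pics/s6.png',np.hstack([cv2.resize(a['color'][110:230,130:250],(400,400)),cv2.resize(w['color'],(400,300)).repeat(1,0) if 0 else cv2.copyMakeBorder(cv2.resize(w['color'],(400,300)),0,100,0,0,cv2.BORDER_CONSTANT)]))
```

```text
[0.56497316 0.42640729 0.21340704] [-3.14061644  0.11524934 -2.57346819] [-0.15708032  0.77405629 -0.92605799  1.46078191  0.70803417  1.1308132
  0.94858447] 15.1833
1916 [[-0.0576 -0.0073  0.0039]
 [-0.0151 -0.0002  0.0142]
 [ 0.0713  0.0069  0.0167]]
-0.06 y [-0.007  0.007] ztop 0.0159
-0.04 y [-0.0073  0.0065] ztop 0.0162
-0.02 y [-0.007   0.0066] ztop 0.0155
0.0 y [-0.0084  0.0069] ztop 0.0164
0.02 y [-0.007   0.0071] ztop 0.0164
0.04 y [-0.0065  0.0054] ztop 0.0145
0.06 y [-0.0021  0.0008] ztop 0.0106
144 [[-0.0604 -0.0068  0.003 ]
 [-0.0263 -0.0024  0.0134]
 [ 0.0695  0.0063  0.0175]]
-0.06 y [-0.0062  0.0067] ztop 0.0156
-0.04 y [-0.0068  0.0048] ztop 0.0167
-0.02 y [-0.0058  0.001 ] ztop 0.0162
0.0 y [-0.0068  0.0051] ztop 0.0176
0.02 y [-0.0061  0.0041] ztop 0.017
```

View pics/s6.png

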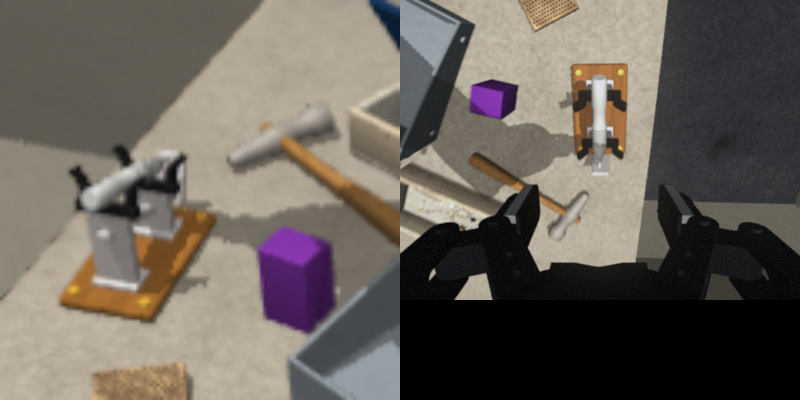

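Handpiece lies in both saddles (left 130,180; right 598,105), centred to about 1 mm. Now back to the steel block.

Call:
carry_out(
  steps=[
    [[-0.01,-0.03,0.01,-0.057,0.088,0,1],[-0.006,-0.034,0,0,0,-0.12,1],[-0.006,-0.034,0,0,0,-0.12,1],[-0.006,-0.034,0,0,0,-0.12,1],[-0.006,-0.034,0,0,0,-0.12,1],[-0.006,-0.034,0,0,0,-0.12,1],[-0.006,-0.034,0,0,0,-0.12,1],[-0.006,-0.034,0,0,0,-0.12,1],[-0.006,-0.034,0,0,0,-0.12,1],[-0.006,-0.034,0,0,0,-0.12,1]],
  ],
)

```text
clock: 16.02
position: [0.4985, 0.0852, 0.2152]
tool_rot: [-3.137, -0.001, 2.625]
ft_force: [1.6, -0.4, -0.7]
opening: 0.0851
gripper_force: 0.0
```

Call:
carry_out(
  steps=[
    [[0,-0.03,0,0,0,-0.12,1],[0,-0.03,0,0,0,-0.12,1],[0,-0.03,0,0,0,-0.12,1],[0,0,0,0,0,-0.12,1],[0.03,0,0,0,0,-0.12,1],[0.03,0,0,0,0,-0.12,1],[0.03,0,0,0,0,-0.12,1],[0.03,0,0,0,0,-0.12,1],[0,0,0,0,0,0,1],[0,0,0,0,0,0,1]],
  ],
)

```text
clock: 16.85
position: [0.6198, -0.0026, 0.2147]
tool_rot: [-3.138, -0.002, 1.671]
ft_force: [-1.1, -0.0, 0.1]
opening: 0.0852
gripper_force: 0.0
```

Run:
```python
from h import *
s=env.sense();print(s['position'],s['tool_rot'],s['joint_pos'],s['clock'])
for n in('wrist','scene'):
    f=grab(n);P=cloud(f)
    q=P[(np.hypot(P[...,0]-.618,P[...,1]+.003)<.035)&(P[...,2]>.097)&(P[...,2]<.112)]
    print(n,len(q),np.round(np.median(q,0),4),cv2.minAreaRect((q[:,:2]*1000).astype(np.float32)))
```

```text
[ 0.61977601 -0.00262272  0.21466012] [-3.13757635e+00 -2.22272579e-03  1.67132565e+00] [ 0.29828111  0.55969661 -0.52053561  1.61087991  0.30515843  1.05735308
 -0.2079723 ] 16.85
wrist 1806 [ 0.6198 -0.0007  0.1027] ((620.0364990234375, -1.9281387329101562), (35.989280700683594, 32.28089904785156), 5.154044151306152)
scene 373 [ 0.6159 -0.0053  0.1036] ((617.9932250976562, -3.7924976348876953), (37.40757751464844, 34.84430694580078), 6.474682331085205)
```

Call:
carry_out(
  steps=[
    [[0,0,-0.035,0,0,0,1],[0,0,-0.035,0,0,0,1],[0,0,-0.035,0,0,0,1],[0,0,-0.025,0,0,0,1],[0,0,-0.014,0,0,0,1],[0,0,0,0,0,0,1],[0,0,0,0,0,0,0.3],[0,0,0,0,0,0,0],[0,0,0,0,0,0,0],[0,0,0,0,0,0,0]],
  ],
  newtons=50,
)

```text
clock: 17.78
position: [0.6201, -0.0033, 0.0723]
tool_rot: [-3.14, -0.001, 1.67]
ft_force: [0.2, 0.7, -0.2]
opening: 0.0388
gripper_force: 0.0
```

Call:
carry_out(
  steps=[
    [[0,0,0,0,0,0,0],[0,0,0,0,0,0,0],[0,0,0,0,0,0,0]],
  ],
)

```text
clock: 18.03
position: [0.6203, -0.0033, 0.0724]
tool_rot: [-3.14, -0.001, 1.67]
ft_force: [-0.8, 0.3, 7.2]
opening: 0.035
gripper_force: 51.4
```

Call:
carry_out(
  steps=[
    [[0,0,0.015,0,0,0,0],[0,0,0.025,0,0,0,0],[0,0,0.035,0,0,0,0],[0,0,0.035,0,0,0,0],[0,0,0.03,0,0,0,0],[0,0,0.005,0,0,0,0],[-0.01,0,0,0,0,0,0],[-0.016,0.031,0,0,0,-0.03,0],[-0.016,0.031,0,0,0,-0.03,0],[-0.016,0.031,0,0,0,-0.03,0]],
  ],
)

```text
clock: 18.87
position: [0.559, 0.0897, 0.2144]
tool_rot: [-3.134, -0.001, 1.577]
ft_force: [-0.5, 1.3, -5.4]
opening: 0.0353
gripper_force: 51.6
```

Call:
carry_out(
  steps=[
    [[-0.016,0.031,0,0,0,-0.03,0],[-0.016,0.031,0,0,0,-0.03,0],[-0.016,0.031,0,0,0,-0.03,0],[-0.016,0.031,0,0,0,-0.03,0],[-0.016,0.031,0,0,0,-0.03,0],[-0.016,0.031,0,0,0,-0.03,0],[0,0,-0.025,0,0,0,0],[0,0,-0.02,0,0,0,0],[0,0,0,0,0,0,0],[0,0,0,0,0,0,0]],
  ],
)

```text
clock: 19.7
position: [0.4636, 0.2743, 0.1693]
tool_rot: [-3.134, 0.002, 1.4]
ft_force: [0.4, 0.3, -4.0]
opening: 0.0351
gripper_force: 51.6
```

Run:
```python
from h import *
s=env.sense();print(s['position'],s['tool_rot'],s['ft_force'],s['opening'],s['gripper_force'],s['clock'])
f=grab('scene');cv2.imwrite('pics/s8.png',cv2.resize(f['color'],(800,600)))
P=cloud(f);print('flap near',np.nanmedian(P[222:226,276:280].reshape(-1,3),0))
```

```text
[0.46357254 0.27430981 0.16926095] [-3.13384386e+00  1.54023074e-03  1.40011316e+00] [ 0.38532119  0.26415628 -4.02375489] 0.03505867813807361 51.63243055343628 19.7
flap near [0.61123672 0.12043267 0.06016402]
```

View pics/s8.png

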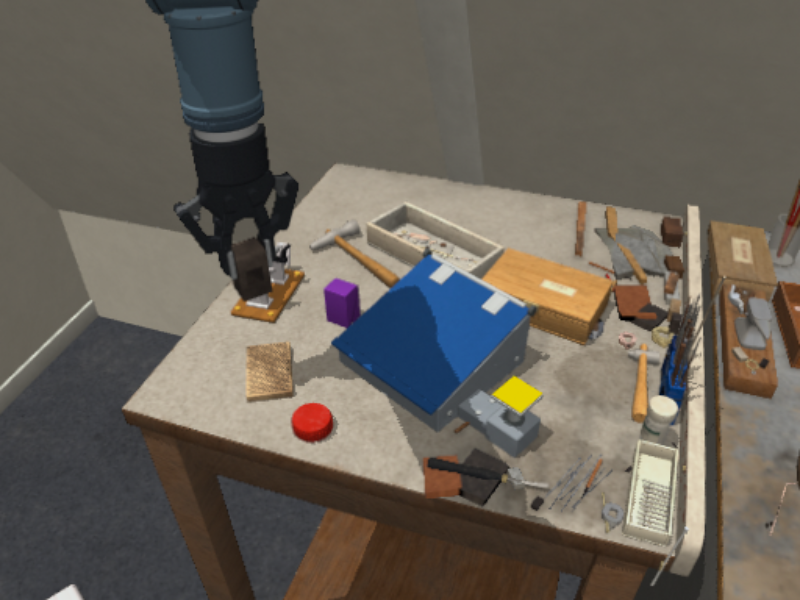

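Flap shut (430,335), pad up (517,394), block held upright above the empty board (270,370).

Call:
carry_out(
  steps=[
    [[0.002,0.001,-0.03,0,0,0,0],[0,0,-0.035,0,0,0,0],[0,0,-0.03,0,0,0,0],[0,0,-0.018,0,0,0,0],[0,0,-0.01,0,0,0,0],[0,0,-0.005,0,0,0,0],[0,0,0,0,0,0,0],[0,0,0,0,0,0,0]],
  ],
)

```text
clock: 20.42
position: [0.4681, 0.2772, 0.0439]
tool_rot: [-3.139, -0.003, 1.4]
ft_force: [-0.5, 0.6, -4.7]
opening: 0.0352
gripper_force: 51.7
```

Call:
carry_out(
  steps=[
    [[0,0,-0.002,0,0,0,0],[0,0,0,0,0,0,0],[0,0,0,0,0,0,0]],
  ],
)

```text
clock: 20.67
position: [0.4674, 0.2769, 0.0413]
tool_rot: [-3.138, -0.002, 1.4]
ft_force: [0.0, -0.1, -5.8]
opening: 0.0351
gripper_force: 51.7
```

Call:
carry_out(
  steps=[
    [[0,0,-0.002,0,0,0,0],[0,0,-0.0015,0,0,0,0],[0,0,0,0,0,0,0],[0,0,0,0,0,0,0]],
  ],
)

```text
clock: 21.0
position: [0.4673, 0.2768, 0.0379]
tool_rot: [-3.138, -0.002, 1.4]
ft_force: [-2.1, -2.0, 6.1]
opening: 0.0351
gripper_force: 53.0
```

Contact is made; let go and rise.

Call:
carry_out(
  steps=[
    [[0,0,0,0,0,0,0.4],[0,0,0,0,0,0,1],[0,0,0,0,0,0,1],[0,0,0,0,0,0,1],[0,0,0,0,0,0,1],[0,0,0.02,0,0,0,1],[0,0,0.035,0,0,0,1],[0,0,0.04,0,0,0,1],[0,0,0.04,0,0,0,1],[0,0,0,0,0,0,1]],
  ],
)

```text
clock: 21.83
position: [0.4705, 0.2798, 0.1794]
tool_rot: [3.137, -0.01, 1.4]
ft_force: [1.0, 1.1, 0.0]
opening: 0.0854
gripper_force: 0.0
```

Call:
carry_out(
  steps=[
    [[0,0,0,0,0,0,1],[0,0,0,0,0,0,1],[0,0,0,0,0,0,1]],
  ],
)

```text
clock: 22.08
position: [0.4662, 0.2759, 0.1708]
tool_rot: [-3.135, 0.0, 1.4]
ft_force: [0.1, -0.5, -0.2]
opening: 0.0853
gripper_force: 0.0
```

Run:
```python
from h import *
f=grab('wrist');P=cloud(f)
q=P[(np.hypot(P[...,0]-.466,P[...,1]-.276)<.045)&(P[...,2]>.06)&(P[...,2]<.08)]
print(len(q),np.round(np.percentile(q[:,2],[5,50,95]),4),cv2.minAreaRect((q[:,:2]*1000).astype(np.float32)))
a=grab('scene');P=cloud(a);print('flap',np.nanmedian(P[222:226,276:280].reshape(-1,3),0))
O=np.array([.558,.419,.062]);B=np.array([[.789,.5104,-.342],[-.5432,.8396,0],[.2872,.1858,.9397]])
for g in (f,a):
    c=g['color'].astype(int);L=(cloud(g)-O)@B.T
    m=(abs(L[...,0])<.065)&(abs(L[...,1])<.012)&(L[...,2]>.009)&(L[...,2]<.025)&(c.max(-1)>110)&(c.max(-1)-c.min(-1)<40)
    if m.sum()>20: print('hp',m.sum(),np.round(np.percentile(L[m],[1,50,99],axis=0),4))
cv2.imwrite('pics/s9.png',cv2.resize(a['color'][100:292,130:386],(800,600)))
print(env.sense()['clock'])
```

```text
1950 [0.0659 0.0682 0.0694] ((467.6924133300781, 278.31219482421875), (32.50040817260742, 36.10615539550781), 79.77669525146484)
flap [0.6100845  0.12157237 0.06038208]
hp 270 [[-0.0583 -0.0069  0.0093]
 [-0.0551 -0.0034  0.0138]
 [-0.0426  0.0049  0.0166]]
hp 120 [[-0.0613 -0.0073  0.0097]
 [-0.0215 -0.0032  0.0143]
 [ 0.0411  0.0058  0.0173]]
22.1833
```

View pics/s9.png

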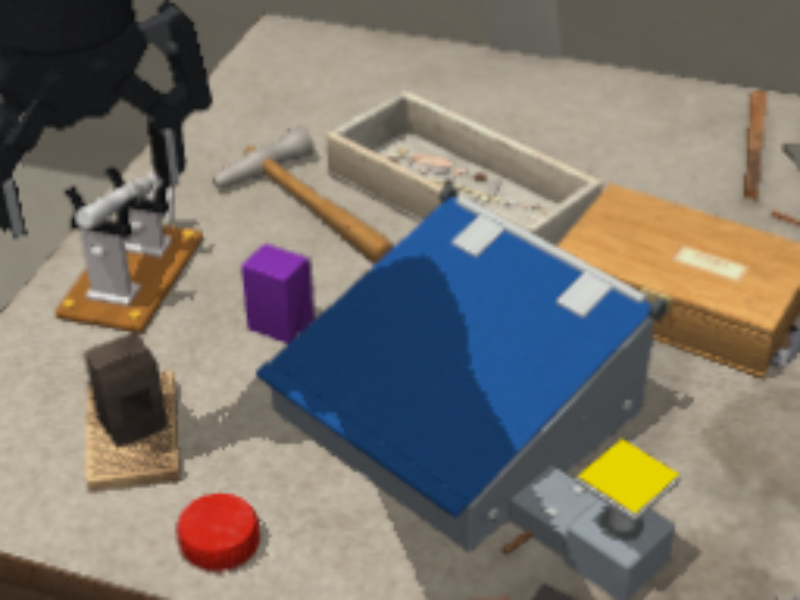

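The block stands on the board (125,390), the flap is shut, the handpiece lies in the saddles (120,200), and the hand is clear of everything.

```bash
python3 -c "
from bench import env
print(env.close_job())"
```

```text
the job is handed in; nothing more can be done
None
```

I handed the job in at about 22 s of the 72 s. The last pictures showed the handpiece lying in both saddles, the steel block upright on the soldering board, the flap shut, and the hand clear of everything. `close_job()` gave no verdict, so I don't have the result.

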